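# Couple the shaker platform to its drive with the clevis pin

### The job

Couple the shaker platform to its drive: first slide the platform fully home, so that the fork closes over the drive rod's eye and their holes line up, then put the longer of the two headed pins down through fork and eye and push it against the spring plunger until its collar sits flat on the fork. Leave the short pin in the stand and do not disturb the beaker, the tape roll or the mug.

Things in the scene. Friction and masses are not known exactly. Their poses are not given: they have to be found in the camera images.
- shaker: Shaker drive, fixed: aluminium base plate 125 x 308 x 12 mm with two rails along its y axis, and at its +y end a grey actuator block (64 x 62 mm) with a rod ending in a round eye. Origin at bench height, between the rails, 35 mm on the -y side of the eye's hole. y runs along the rails from platform to actuator, z up. All of it is below 77 mm
- platform (a joint): Slide of the platform (aluminium plate 105 x 80 mm, top 38 mm above the bench) along the rails. 0 = fully home at its stop, fork hole in line with the eye hole; grows to 0.070 m as the platform is drawn back along the shaker's -y. Friction about 2 N; it stays where it is left
- grip_post (a point): Upright black round grip post on the platform (22 mm diameter, 26 mm over its top 8 mm; from 38 to 76 mm above the bench). This point is on its axis, 60 mm above the bench, 83 mm on the -y side of the fork hole; it moves with the platform. Axes parallel to the shaker's
- fork (a point): Centre of the hole in the fork's upper cheek, at its top face, 70 mm above the bench; moves with the platform. Fork 36 mm wide: cheeks 12 (upper) and 14 mm, gap 16 mm, 14.4 mm vertical holes, free below. A spring plunger in the lower cheek bears on the pin's side: the last 20 mm before seating must be pushed, about 3 to 12 N straight down; the pin does not drop home by itself
- eye (a point): Centre of the top face of the drive rod's eye (round, 31 mm across, 12 mm thick, top 56 mm above the bench, vertical hole of 14.4 mm). Fixed to the shaker; with the platform home the fork hole is straight above and below it
- long_pin_knob (a point): Long steel pin, loose, 70 g, upright in either hole of the stand, its head 18 mm higher than the short pin's. This point: middle of its knob (18 mm diameter, 26 mm tall), the place to grip. Knob top 13 mm above it, underside of the collar (26 mm diameter, 5 mm thick) 18 mm below, tip 70 mm below. z axis along the pin from tip to head
- long_pin_seat (a point): Point on the long pin's axis at the underside of its collar; it meets the fork's top face when the pin is fully seated. The shank below is 12 mm in diameter and 52 mm long, with its last 8 mm tapered to 6 mm
- short_pin_knob (a point): Middle of the knob of the short pin, of the same head and diameter but with a shank of only 34 mm, upright in the other hole of the stand. To be left there
- pin_stand: Grey block 56 x 130 mm, 36 mm high, fixed; origin in the middle at bench height. Two blind holes of 13.2 mm, 30 mm deep, at 32 mm either side of the middle along its y axis. Either pin may be in either hole
- beaker: White beaker, 91 x 95 x 115 mm, loose, origin at the centre of its foot. Leave alone
- tape: Roll of tape lying flat, 104 x 102 x 25 mm, loose, origin at the centre of its underside. Leave alone
- mug: Mug, 81 x 113 x 101 mm, loose, origin at the centre of its foot. Leave alone
There are look-alikes about, which are no part of the job. What is shaped like the part that bears long_pin_knob but brown or purple is not meant.

How it is judged:
On the way:
1. the platform is slid home, before the pin goes in (value of joint platform below 0.004 m and horizontal distance between long_pin_seat and fork above 0.03 m), for 0.2 s.
At the end, for the whole second after the job is handed in: Platform home (within 4 mm of its stop); long pin upright (0.08 rad) through fork and eye, its collar on the fork's top face (within 2.5 mm) and centred (within 4 mm of the fork hole, 5 mm of the eye hole); short pin still in its stand (within 20 mm) (value of joint platform below 0.004 m and z of long_pin_seat in the frame of fork between -0.004 and 0.0025 m and horizontal distance between long_pin_seat and fork below 0.004 m and horizontal distance between long_pin_seat and eye below 0.005 m and angle between the z axis of long_pin_knob and the z axis of shaker, either way round below 0.08 rad and distance of short_pin_knob from where it was at the start of the episode below 0.02 m); the robot touches nothing.
It fails at once if the beaker is shoved or knocked over (distance of beaker from where it was at the start of the episode above 0.03 m).
It fails at once if the tape roll is shoved or knocked over (distance of tape from where it was at the start of the episode above 0.03 m).
It fails at once if the mug is shoved or knocked over (distance of mug from where it was at the start of the episode above 0.03 m).
It fails at once if the short pin is taken or knocked out of its stand (distance of short_pin_knob from where it was at the start of the episode above 0.02 m).
It also fails if it takes over 58 s, if anything falls off the work surface, if the arm or the gripper's body presses on something with over 40 N, if the wrist force passes 120 N, or if a joint passes its speed limit or range.

### The arm

A 7-joint arm with a two-finger parallel gripper is mounted at the origin on a cart in front of the work surface, level with it; the furniture and walls round the work are solid. World frame = base frame: x ahead of the robot, y to its left, z up, the work surface at z = 0. Lengths are in m, angles in rad, forces in N, time in s.
With the tool pointing down it reaches from about 0.425 to 0.95 m from the base axis. Payload 4.7 kg.
Tool frame: the origin (TCP) lies between the finger pads; the fingertips stand 25 mm ahead of it and the grasp point (between the pads) lies 6 mm ahead of it; x points along the fingers, z is the direction in which the jaws open and shut, and the axes are right-handed (so a half turn about x gives the same grasp; the last joint's range is limited). The gripper opens to 85 mm and grips with 20 to 120 N. Pads are 22 mm wide; open, the fingers measure 114 mm over their backs; the gripper's body (76 mm by 85 mm) begins 54 mm behind the grasp point. The pads swing forward as they close: fully open they stand 13 mm farther back than shut.
Start: joints at [1.108, 0.469, -0.049, 1.532, 0.024, 1.141, -0.082], TCP at [0.284, -0.612, 0.256] pointing down, gripper open.
Joint ranges: [-2.59, 2.59], [-0.33, 1.99], [-1.39, 1.29], [0.1, 2.45], [-1.04, 4.18], [0.21, 1.99], [-2.66, 2.66]. Speed limits (rad/s): [2.57, 2.57, 3.14, 3.14, 3.14, 3.14, 3.14].

### API

Orientations are given as a 3x3 rotation matrix whose columns are the frame's x, y, z axes.
In Python, from rig import * gives the robot as it stands. Calls block until the motion is done:
- movep(position, orientation): joint-space move of the TCP to a pose.
- move_l(position, attitude=None, feed=0.15, until_force=None): straight line of the TCP; attitude=None keeps the orientation; feed is the mean speed in m/s. With until_force (N) it stops when the force on the tool has changed by that much, and returns True; else False.
- move_joints(angles): joint-space move.
- command_gripper(opening, newtons=None): finger opening in m; newtons is the grip in N (None keeps the last); returns when the fingers have stopped.
- sleep(seconds).
- inverse_kinematics(position, orientation): joint angles nearest the present ones, or None.
- sense(): the state.
- camera(name): name is "scene" or "top" or "wrist"; returns (picture, depth): 384x512x3 uint8, red, green, blue; 384x512 float32, m along the optical axis (not along the pixel's ray), 0 where there is no reading.
- camera_params(name): a dict with "K" (3x3 intrinsics, pixels), "position" and "rotation" of the camera in the world; the wrist camera has in their place "tool_from_camera" (4x4, takes a point from camera to tool coordinates, whose origin is the TCP and whose axes are the tool frame's). Camera axes: x right, y down, z forward; pixel columns grow to the right and rows downward; lengths in m; the calibration is good to about 2 mm. The wrist camera is an equidistant fisheye: a pixel r from the principal point sees the ray r / f radians off the axis. A picture is of the moment at which its call begins: read the wrist's pose just before it. camera_params takes no time and is no camera call.
A pose or a line that the arm cannot do raises Unreachable and nothing moves.
- finish_job(): hands the job in, once; it reports no verdict.
The state is a dict: "time_s": time; "joint_pos": joint angles; "qd": joint speeds; "joint_efforts": joint torques, N m; "position": TCP position; "tcp_rot": TCP orientation; "wrist_force": force on the tool from outside, world axes, zero at the start; "ft_torque": the same for the moment, N m; "finger_gap": finger opening in m.
Only numpy, scipy, OpenCV 4.12 (cv2) and the standard library are available. Lean on these libraries where they do the work, as an engineer would, in place of code of your own. Each camera call takes 0.05 s, during which the arm holds its last target. There are 200 camera calls.

## Working session

There is one attempt and no reset: what is moved stays moved. The work goes in short steps, each a Python script; the robot and the scene stay as the last script left them, time stands still between calls to the robot, and variables do not carry over. Pictures are saved under pics/ and viewed, about 8 in all and at most 12, crops included, and the job is handed in when it is done.

```bash
mkdir -p pics; cat > h.py <<'E'
from rig import *
import numpy as np, cv2
def grab(n):
    s=sense(); im,d=camera(n); return s,im,d
def save(im,f): cv2.imwrite('pics/'+f,cv2.cvtColor(im,cv2.COLOR_RGB2BGR))
def world(n,d):
    p=camera_params(n);K=np.array(p['K']);v,u=np.indices(d.shape)
    c=np.stack([(u-K[0,2])/K[0,0]*d,(v-K[1,2])/K[1,1]*d,d],-1)
    return c@np.array(p['rotation']).T+np.array(p['position'])
def ray(n,u,v,z):
    p=camera_params(n);K=np.array(p['K']);r=np.array(p['rotation'])@np.array([(u-K[0,2])/K[0,0],(v-K[1,2])/K[1,1],1])
    o=np.array(p['position']);return o+r*(z-o[2])/r[2]
E
python3 - <<'E'
from h import *
for n in('scene','top'):
    s,im,d=grab(n); save(im,n+'0.png'); np.savez(n+'0.npz',im=im,d=d); print(camera_params(n))
print(s)
E
```

```text
{'K': array([[415.79464495,   0.        , 251.21204377],
       [  0.        , 415.79464495, 192.70815622],
       [  0.        ,   0.        ,   1.        ]]), 'position': array([0.22948063, 0.44438616, 0.85575603]), 'rotation': array([[-0.84902441, -0.41512144,  0.32685124],
       [-0.52805805,  0.64600653, -0.551208  ],
       [ 0.01767022, -0.64058548, -0.76768354]])}
{'K': array([[424.62910823,   0.        , 256.74385709],
       [  0.        , 424.62910823, 193.82776978],
       [  0.        ,   0.        ,   1.        ]]), 'position': array([ 0.40073999, -0.12464278,  1.13088637]), 'rotation': array([[-0.00453303, -0.98793722,  0.1547886 ],
       [-0.99956959,  0.00896304,  0.02793384],
       [-0.02898426, -0.15459535, -0.98755263]])}
{'time_s': 0.05, 'joint_pos': array([ 1.10808976,  0.46946709, -0.04859921,  1.53370828,  0.02409989,
        1.14101685, -0.08227528]), 'qd': array([-2.47236689e-05, -1.58727220e-03,  5.07195488e-04, -1.43286633e-03,
       -2.24303703e-03,  4.22635910e-04,  3.56592392e-04]), 'joint_efforts': array([ 9.19842496e-04, -5.11969256e+01, -4.70333977e-02, -2.38653302e+01,
        1.08365575e-02,  4.30030312e-03, -2.26978534e-05]), 'position': array([ 0.28350385, -0.6119732 ,  0.25523803]), 'tcp_rot': array([[-9.12515429e-04,  9.07346886e-01,  4.20381726e-01],
       [ 1.79526059e-03,  4.20382710e-01, -9.07345113e-01],
       [-9.99997972e-01, -7.32716687e-05, -2.01252982e-03]]), 'wrist_force': array([-1.44385587, -0.15025527,  0.0322215 ]), 'ft_torque': array([-0.03280149,  0.047435  , -0.00242536]), 'finger_gap': 0.08555744206758512}
```

View pics/scene0.png

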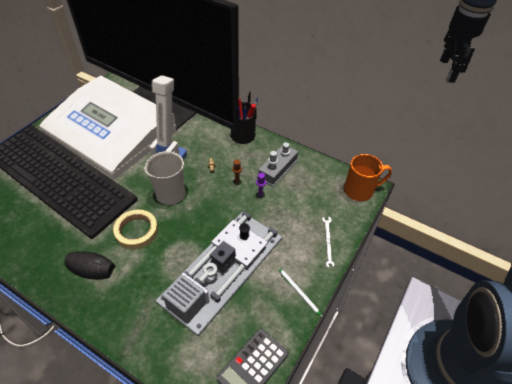

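View pics/top0.png

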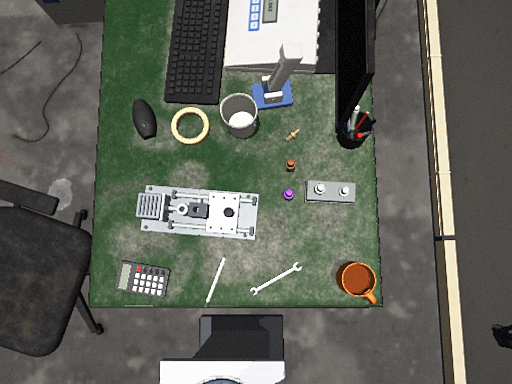

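Scene view: the stand with two grey pins is at (279,162). The brown (237,172) and purple (261,183) look-alikes stand loose. Top view: the stand pins are at (320,188) and (345,190), the platform post at (229,212), the fork near (200,211) and the eye near (182,210). Next I measure heights and enlarge crops.

```bash
python3 - <<'E'
from h import *
A=np.load('top0.npz');im,d=A['im'],A['d'];P=world('top',d)
B=np.load('scene0.npz');im2,d2=B['im'],B['d'];P2=world('scene',d2)
c1=cv2.resize(im[170:250,130:270],None,fx=5.7,fy=3.7*1.54,interpolation=cv2.INTER_CUBIC)[:,:]
c1=cv2.resize(im[175:245,130:265],(790,410),interpolation=cv2.INTER_CUBIC)
c2=cv2.resize(im[170:210,300:360],(285,190),interpolation=cv2.INTER_CUBIC)
c3=cv2.resize(im2[135:195,225:305],(253,190),interpolation=cv2.INTER_CUBIC)
c=np.zeros((600,790,3),np.uint8);c[:410]=c1;c[410:,:285]=c2;c[410:,300:553]=c3
save(c,'crop1.png')
# stand objects in both clouds
for nm,Q in(('top',P),('scene',P2)):
    roi=np.zeros(Q.shape[:2],bool)
    if nm=='top': roi[175:207,300:360]=1
    else: roi[135:190,255:302]=1
    m=roi&(Q[...,2]>.045)&(Q[...,2]<.15)
    n,l,st,ce=cv2.connectedComponentsWithStats(m.astype(np.uint8))
    for i in range(1,n):
        q=Q[l==i]
        if len(q)>6: print(nm,len(q),ce[i].round(1),'med',np.median(q,0).round(4),'zmax',np.percentile(q[:,2],[50,80,95]).round(4))
    m=roi&(abs(Q[...,2]-.036)<.006); r=cv2.minAreaRect(Q[m][:,:2].astype(np.float32)*1000);print(nm,'stand',m.sum(),r)
# shaker region in top
roi=np.zeros(P.shape[:2],bool);roi[178:246,130:265]=1
m=roi&(abs(P[...,2]-.012)<.004);print('base',cv2.minAreaRect(P[m][:,:2].astype(np.float32)*1000))
m=roi&(abs(P[...,2]-.038)<.004);print('plat',cv2.minAreaRect(P[m][:,:2].astype(np.float32)*1000))
for lo,hi in((.0645,.08),(.05,.0625)):
    m=roi&(P[...,2]>lo)&(P[...,2]<hi);n,l,st,ce=cv2.connectedComponentsWithStats(m.astype(np.uint8))
    for i in range(1,n):
        q=P[l==i]
        if len(q)>8: print(lo,len(q),ce[i].round(1),np.median(q,0).round(4),cv2.minAreaRect(q[:,:2].astype(np.float32)*1000))
E
```

```text
top 83 [319.6 188. ] med [ 0.5791 -0.2524  0.0843] zmax [0.0843 0.0881 0.0895]
top 60 [344.1 189.9] med [ 0.5754 -0.3151  0.0683] zmax [0.0683 0.0708 0.072 ]
top stand 762 ((579.7686767578125, -285.634765625), (123.640625, 50.922855377197266), 86.44325256347656)
scene 73 [285.7 147.8] med [ 0.5734 -0.313   0.0622] zmax [0.0622 0.0699 0.0717]
scene 105 [272.8 157.9] med [ 0.5774 -0.2489  0.073 ] zmax [0.073  0.0873 0.0894]
scene 104 [260.9 179.7] med [ 0.5661 -0.1692  0.0685] zmax [0.0685 0.082  0.0841]
scene stand 497 ((580.13330078125, -259.408447265625), (181.09393310546875, 53.148380279541016), 85.5645523071289)
base ((547.1407470703125, 59.441383361816406), (307.4194030761719, 159.83322143554688), 85.23479461669922)
plat ((532.3070068359375, 60.202232360839844), (284.21356201171875, 106.0346908569336), 83.18031311035156)
0.0645 664 [149.5 205. ] [0.5403 0.1767 0.0731] ((542.3528442382812, 178.214111328125), (69.25260925292969, 67.49335479736328), 83.26790618896484)
0.0645 244 [197.7 209. ] [0.5295 0.0541 0.0688] ((530.075439453125, 55.998992919921875), (47.5391731262207, 36.144866943359375), 84.72271728515625)
0.0645 80 [227.6 211.3] [ 0.523  -0.0222  0.0744] ((522.240478515625, -21.10421371459961), (23.011119842529297, 23.32142448425293), 88.0258560180664)
0.05 9 [165.3 196.3] [0.5652 0.1413 0.0583] ((564.086181640625, 141.7410888671875), (4.030912399291992, 11.675568580627441), 70.92395782470703)
0.05 182 [174.4 208.5] [0.5343 0.114  0.0553] ((524.987548828125, 118.00223541259766), (65.59599304199219, 49.29579162597656), 84.46984100341797)
```

View pics/crop1.png

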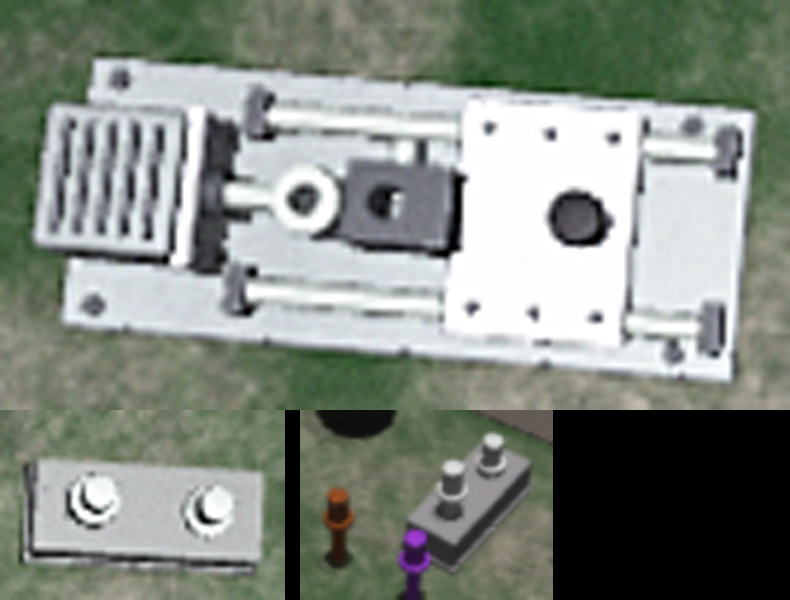

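The long pin is the light grey one nearer the shaker, top (320,188). Its knob top is at z≈0.089, and the description implies 0.089. The other grey pin (344,190) tops out at 0.071, so it is the short one. Brown and purple are excluded by colour. Next I compute rays and slide the platform home.

```bash
cat >> h.py <<'E'
def att(z):
    z=np.array([z[0],z[1],0.]);z/=np.linalg.norm(z);x=np.array([0,0,-1.]);return np.stack([x,np.cross(z,x),z],1)
E
python3 - <<'E'
from h import *
A=np.load('top0.npz');im,d=A['im'],A['d'];P=world('top',d)
post=P[206:217,222:234].reshape(-1,3);post=post[post[:,2]>.07]
hsv=cv2.cvtColor(im,cv2.COLOR_RGB2GRAY)
m=np.zeros(hsv.shape,np.uint8);m[203:221,220:238]=(hsv[203:221,220:238]<70)
M=cv2.moments(m,True);c=(M['m10']/M['m00'],M['m01']/M['m00']);pp=ray('top',*c,.076)
e=ray('top',182.1,208.6,.056);f=ray('top',195.2,209.4,.070)
print('post',c,pp,'eye',e,'fork',f,'post-fork',np.linalg.norm((pp-f)[:2]),'fork-eye',np.linalg.norm((e-f)[:2]))
u=(e-pp)[:2];u/=np.linalg.norm(u);print('u',u,np.degrees(np.arctan2(*u[::-1])))
E
```

```text
post (228.54054054054055, 211.72972972972974) [ 0.52135284 -0.02395219  0.076     ] eye [0.53263844 0.09728635 0.056     ] fork [0.52861796 0.06107349 0.07      ] post-fork 0.08533550313150569 fork-eye 0.03643536492728597
u [0.09268528 0.99569546] 84.68189191888368
```

```bash
python3 - <<'E'
from h import *
u=np.array([.0927,.9957]);R=att(-u)
p=np.array([.5215,-.023])
command_gripper(.05,30)
movep([*p,.2],R)
move_l([*p,.066],feed=.12,until_force=8) and print('contact')
command_gripper(.0,30)
s=sense();print(s['time_s'],s['position'],s['wrist_force'],s['finger_gap'])
q=s['position'][:2]
f=move_l([*(q+u*.025),.066],feed=.06,until_force=20);print(f)
s=sense();print(s['time_s'],s['position'],s['wrist_force'])
f=move_l([*(q+u*.045),.066],feed=.03,until_force=15);print(f)
s=sense();print(s['time_s'],s['position'],s['wrist_force'],s['finger_gap'],np.linalg.norm(s['position'][:2]-q))
E
```

```text
4.4333 [ 0.52205216 -0.02274778  0.06679899] [-0.73117809  0.38600836  5.70802331] 0.024455697055261693
False
5.0083 [0.52444334 0.00307042 0.06676703] [-2.05566069  2.34871887  7.15703205]
False
5.825 [0.52573259 0.01748011 0.06673037] [-3.42882036 -9.03658407 11.09678922] 0.02453304500457874 0.04039590351669918
```

```bash
python3 - <<'E'
from h import *
u=np.array([.0927,.9957])
q=sense()['position']
f=move_l([*(q[:2]+u*.012),q[2]],feed=.02,until_force=20);print(f)
s=sense();print(s['time_s'],s['position'],s['wrist_force'],s['finger_gap'])
command_gripper(.05)
s=sense();print(s['position'],s['wrist_force'])
move_l([*s['position'][:2],.2],feed=.2)
for n in('top','wrist'):
    s,im,d=grab(n); save(im,n+'1.png'); np.savez(n+'1.npz',im=im,d=d,p=s['position'],R=s['tcp_rot'])
print(s['time_s'],s['wrist_force'],camera_params('wrist'))
im=np.load('top1.npz')['im'];c1=cv2.resize(im[175:245,130:265],(790,410),interpolation=cv2.INTER_CUBIC)
w=np.load('wrist1.npz')['im']
c=np.zeros((600,790,3),np.uint8);c[:300,:578]=cv2.resize(c1,(578,300));c[300:,:400]=cv2.resize(w,(400,300));save(c,'crop2.png')
E
```

```text
False
6.35 [0.52568467 0.01767859 0.0667668 ] [ -2.772135   -24.03309181   9.41489271] 0.02487808745299839
[0.52680899 0.02946507 0.06667048] [ 0.01065465 -2.93313141  0.00549272]
7.5833 [-0.61106448 -0.35452488  0.55692412] {'K': array([[297.31863964,   0.        , 261.27789583],
       [  0.        , 297.31863964, 192.62332584],
       [  0.        ,   0.        ,   1.        ]]), 'tool_from_camera': array([[ 4.66442986e-05, -2.99186523e-01,  9.54194646e-01,
        -1.17597869e-01],
       [-3.82664030e-04, -9.54194582e-01, -2.99186485e-01,
         7.67077436e-02],
       [ 9.99999926e-01, -3.51180625e-04, -1.58995658e-04,
         9.68740985e-04],
       [ 0.00000000e+00,  0.00000000e+00,  0.00000000e+00,
         1.00000000e+00]])}
```

View pics/crop2.png

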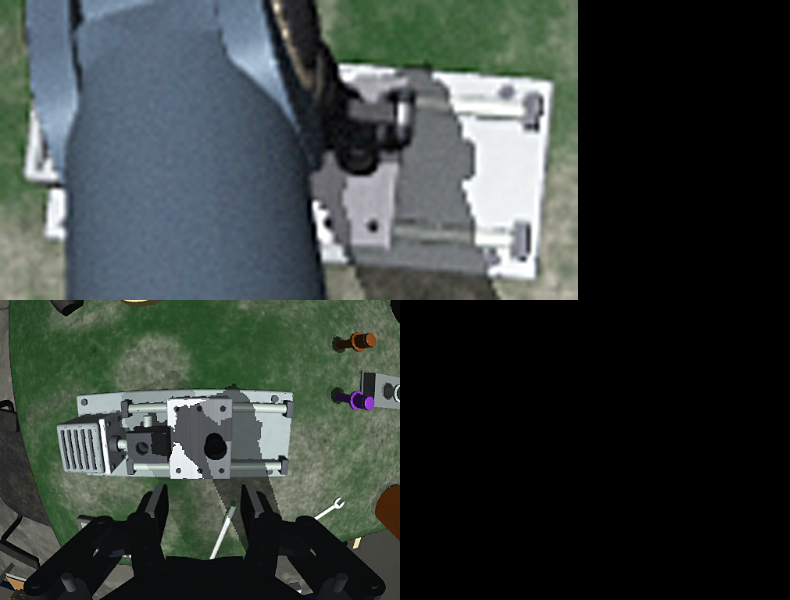

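The post stopped at 24 N with no further travel, so the platform appears home with the post at (0.5257,0.0177). In the wrist view the fork's front now covers the eye. I'll hover over the fork hole and over the long pin with the same tool attitude and take wrist pictures, so that camera bias cancels.

```bash
cat >> h.py <<'E'
U=np.array([.0927,.9957]);N=np.array([.9957,-.0927]);RN=att(N)
def wray(s,u,v,z):
    p=camera_params('wrist');K=p['K'];T=p['tool_from_camera']
    a=np.array([(u-K[0,2])/K[0,0],(v-K[1,2])/K[1,1]]);r=np.hypot(*a)
    dc=np.array([*(a/r*np.sin(r)),np.cos(r)])
    R=s['tcp_rot'];o=s['position']+R@T[:3,3];dw=R@T[:3,:3]@dc
    return o+dw*(z-o[2])/dw[2]
E
python3 - <<'E'
from h import *
import pickle
post=np.array([.5257,.0177]);hole=post+.083*U
print(hole,[inverse_kinematics([*hole,.19],att(k*N)) for k in(1,-1)])
command_gripper(.045,60)
out=[]
for nm,xy,z in(('f',hole,.19),('p',[.579,-.2515],.209)):
    movep([*xy,z],RN); sleep(.3)
    s,im,d=grab('wrist');pickle.dump((s,im,d),open('w'+nm+'.pkl','wb'));print(s['time_s'],s['position'])
    out.append(im)
save(np.hstack([cv2.resize(i,(400,300)) for i in out]),'w2.png')
E
```

```text
[0.5333941 0.1003431] [array([ 0.2831902 ,  0.41157181, -0.69526338,  1.89071336,  0.3199724 ,
        0.95227371, -0.65221648]), array([ 0.58471533,  0.60738107, -1.17376152,  1.87668577,  0.63351044,
        1.09536139,  2.21046541])]
9.325 [0.53340165 0.10025146 0.19005021]
11.0083 [ 0.57928085 -0.25048944  0.20913627]
```

View pics/w2.png

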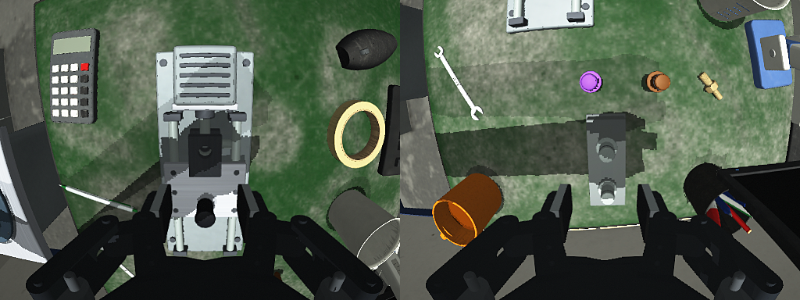

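Left (fork hover): hole near full-res (265,195) and post near (262,268). Right (pin hover): long knob near (265,187), short near (265,240). I'll enlarge both.

```bash
python3 - <<'E'
from h import *
import pickle
f=pickle.load(open('wf.pkl','rb'));p=pickle.load(open('wp.pkl','rb'))
out=[]
for s,im,d in(f,p):
    c=cv2.resize(im[160:285,225:305],None,fx=4.8,fy=4.8,interpolation=cv2.INTER_CUBIC)
    c=np.clip(c.astype(float)*1.5,0,255).astype(np.uint8)
    for k in range(0,80,10): cv2.line(c,(int(k*4.8),0),(int(k*4.8),6),(255,0,0),1)
    for k in range(0,125,10): cv2.line(c,(0,int(k*4.8)),(6,int(k*4.8)),(255,0,0),1)
    out.append(c)
save(np.hstack(out),'w3.png')
E
```

```text
(no output)
```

View pics/w3.png

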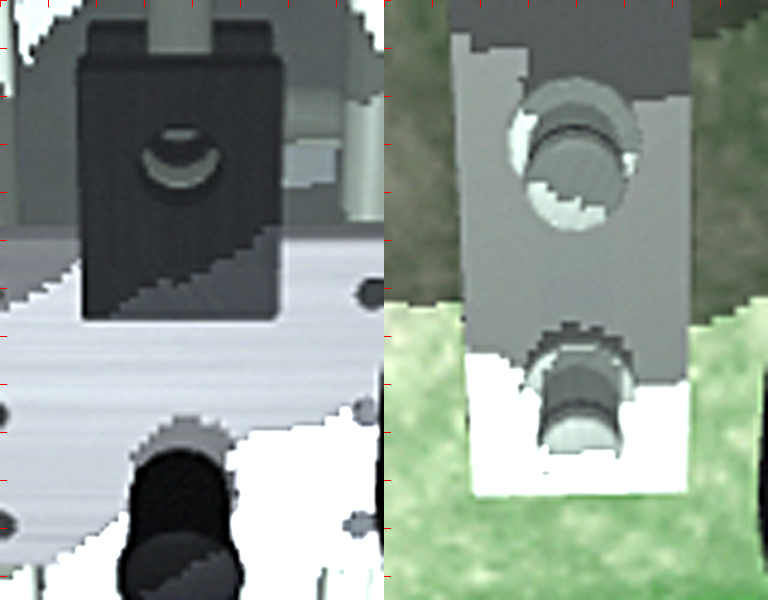

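Fork crop: rim centre ≈(181,164), which is full-res (262.3,193.8), with the eye's ring and hole visible inside. Right crop: long knob's top disc centre ≈(191,183), which is full-res (264.4,197.7).

```bash
python3 - <<'E'
from h import *
import pickle
f=pickle.load(open('wf.pkl','rb'));p=pickle.load(open('wp.pkl','rb'))
for nm,(s,im,d),u,v,z in(('hole',f,262.3,193.8,.07),('pin',p,264.4,197.7,.089),('post',f,225+181/4.8-.4,160+584/4.8-.4,.076)):
    w=wray(s,u,v,z);print(nm,w,'rel tcp',(w-s['position'])[:2],'along U',w[:2]@U,'N',w[:2]@N)
print('stops: post',np.array([.5257,.0177])@U, 'N',np.array([.5257,.0177])@N)
A=np.load('top0.npz');P=world('top',A['d'])
q=P[175:207,300:335].reshape(-1,3);q=q[(q[:,2]>.083)&(q[:,2]<.1)];print('top cam pin',cv2.minAreaRect(q[:,:2].astype(np.float32)*1000)[:2])
E
```

```text
hole [0.53445729 0.10010297 0.07      ] rel tcp [ 0.00105563 -0.00014849] along U 0.1492167223670561 N 0.5228795739176224
pin [ 0.58178586 -0.25423035  0.089     ] rel tcp [ 0.00250502 -0.0037409 ] along U -0.1992056075090039 N 0.6028513378539286
post [0.52674478 0.01681447 0.076     ] rel tcp [-0.00665687 -0.083437  ] along U 0.06557140653194991 N 0.5229210789029668
stops: post 0.06635628 N 0.5217987000000001
top cam pin ((581.5169677734375, -253.8037872314453), (16.698938369750977, 16.7665958404541))
```

```bash
python3 - <<'E'
from h import *
p=np.array([.5818,-.2542])
move_l([*p,.14],feed=.15)
s0=sense();print(s0['position'],s0['wrist_force'])
print(move_l([*p,.090],feed=.06,until_force=6))
command_gripper(0,80);sleep(.2)
s=sense();print(s['time_s'],s['position'],s['wrist_force'],s['finger_gap'])
move_l([*p,.20],feed=.1)
sleep(.2);s=sense();print(s['time_s'],s['position'],s['wrist_force']-s0['wrist_force'],s['finger_gap'])
movep([.5345,.1002,.20],RN);sleep(.3)
s,im,d=grab('wrist');print(s['time_s'],s['position'],s['tcp_rot'][:,0],s['finger_gap'])
c=cv2.resize(im[130:330,150:370],(792,720),interpolation=cv2.INTER_CUBIC)[:600]
save(np.clip(c*1.4,0,255).astype(np.uint8),'w4.png')
E
```

```text
[ 0.5823076  -0.25409419  0.14043467] [ 0.88467301 -1.15490943  0.39390836]
False
13.225 [ 0.58224857 -0.25429749  0.09058908] [-0.7124149  -0.91697577  4.8099513 ] 0.01531921442584892
14.675 [ 0.58156464 -0.25411646  0.19937927] [-0.69094969  1.07326928 -0.75611008] 0.015658778645378707
16.3167 [0.53476851 0.09940593 0.19987568] [-1.73422890e-04 -4.07540183e-05 -9.99999984e-01] 0.015056605966642697
```

View pics/w4.png

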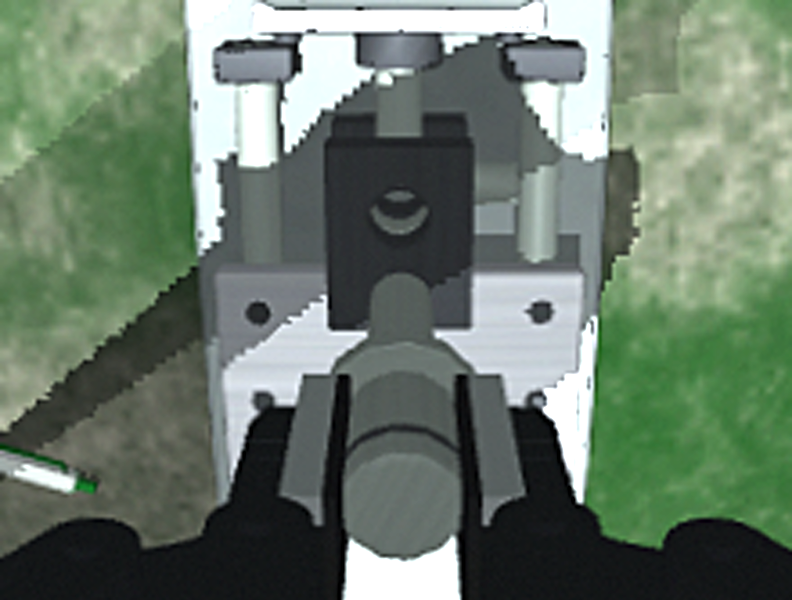

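The pin is held upright with its axis centred laterally over the hole. The knob is at crop (402,500) and the hole at (400,210). Now I insert.

```bash
python3 - <<'E'
from h import *
h=np.array([.5345,.1001])
move_l([*h,.165],feed=.1);sleep(.2)
s0=sense();e=h-s0['position'][:2];print(s0['position'],e,s0['wrist_force'])
c=h+e
move_l([*c,.163],feed=.05);sleep(.2);s0=sense();print(s0['position'],s0['wrist_force'])
r=move_l([*c,.126],feed=.04,until_force=7);s=sense();print(r,s['time_s'],s['position'],s['wrist_force']-s0['wrist_force'],s['finger_gap'])
if not r:
    r=move_l([*c,.100],feed=.025,until_force=28);s=sense();print(r,s['time_s'],s['position'],s['wrist_force']-s0['wrist_force'],s['finger_gap'])
E
```

```text
[0.53494969 0.10031084 0.16567813] [-0.00044969 -0.00021084] [ 0.14064115 -0.83727262 -0.04141687]
[0.53407714 0.09990886 0.1630531 ] [-1.18627394  1.19945509 -0.50745789]
False 18.5917 [0.53425051 0.1000143  0.12623965] [ 1.67810584 -0.82857782 -0.78623024] 0.015142834542552112
True 19.525 [0.5332993  0.0999719  0.10273403] [ 0.09504124 -2.47205818  6.56028185] 0.01534479347494021
```

```bash
python3 - <<'E'
from h import *
s=sense();x=s['position']
r=move_l([x[0],x[1],.097],feed=.02,until_force=25);s=sense();print(r,s['position'],s['wrist_force'])
move_l([x[0],x[1],.1035],feed=.03) 
sleep(.2);s=sense();print(s['position'],s['wrist_force'])
command_gripper(.045);sleep(.2)
x=sense()['position'];move_l([x[0],x[1],.190],feed=.15);sleep(.3)
s,im,d=grab('wrist');print(s['time_s'],s['position'])
s2,im2,d2=grab('scene')
np.savez('end.npz',im=im,d=d,im2=im2,d2=d2)
a=cv2.resize(im[130:280,190:340],(400,400),interpolation=cv2.INTER_CUBIC);b=cv2.resize(im2[190:350,150:310],(400,400),interpolation=cv2.INTER_CUBIC)
save(np.hstack([a,b]),'end.png')
P=world('scene',d2);q=P[215:290,190:260].reshape(-1,3)
q=q[(np.hypot(q[:,0]-.5343,q[:,1]-.1)<.02)&(q[:,2]>.05)&(q[:,2]<.15)];print(len(q),np.percentile(q[:,2],[50,90,97]) if len(q) else '')
E
```

```text
True [0.53334329 0.1000492  0.10273315] [-2.56590168 -0.37448016  6.84443436]
[0.533493   0.10001447 0.10346695] [ 0.27894119 -0.20543205  0.14779702]
21.8 [0.53299149 0.09992679 0.1892452 ]
275 [0.07375699 0.1016292  0.10363349]
```

View pics/end.png

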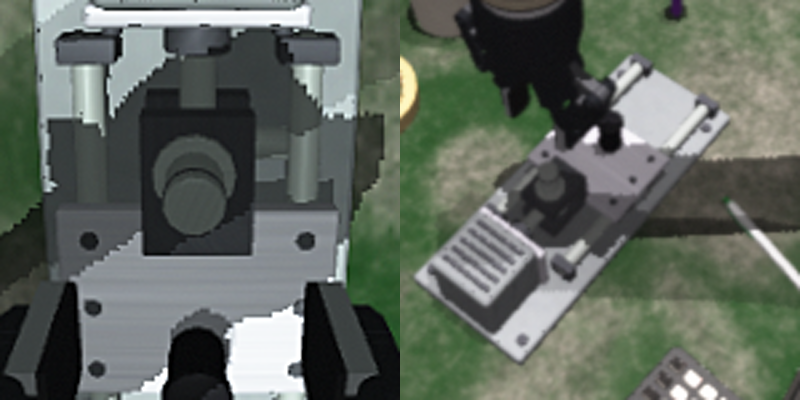

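The collar appears flat and centred on the fork, the pin is upright and the post is in the home place. While still gripped I eased up 0.7 mm, so I'll press the knob once more with closed fingers. That also gauges its height: contact is expected at TCP ≈0.126.

```bash
python3 - <<'E'
from h import *
c=[.534,.1001]
command_gripper(0,40)
move_l([*c,.140],feed=.15);sleep(.2)
r=move_l([*c,.120],feed=.02,until_force=18);s=sense();print(r,s['position'],s['wrist_force'])
move_l([*c,.20],feed=.15);sleep(.2)
movep([.45,-.05,.30],RN);sleep(.2)
s,im,d=grab('top');s2,im2,d2=grab('scene');print(s['time_s'])
a=cv2.resize(im[120:300,130:370],(400,300),interpolation=cv2.INTER_CUBIC);b=cv2.resize(im2,(400,300))
save(np.hstack([a,b]),'end2.png')
P=world('scene',d2).reshape(-1,3)
for n,x in(('pin',(.534,.1)),('post',(.5262,.0172)),('short',(.576,-.3165))):
    q=P[(np.hypot(P[:,0]-x[0],P[:,1]-x[1])<.018)&(P[:,2]>.03)&(P[:,2]<.15)];t=q[q[:,2]>np.percentile(q[:,2],97)-.004];print(n,len(q),np.percentile(q[:,2],[90,97]),t.mean(0))
E
```

```text
True [0.53400861 0.1000212  0.12610042] [-2.13710027 -0.4007486   6.20250214]
25.675
pin 256 [0.10101909 0.10195293] [0.53063662 0.10111669 0.10091493]
post 228 [0.07659049 0.07756776] [0.52409826 0.01805382 0.07592038]Traceback (most recent call last):
  File "<stdin>", line 13, in <module>
    return _quantile_unchecked(
        a, q, axis, out, overwrite_input, method, keepdims, weights)
    return _ureduce(a,
                    func=_quantile_ureduce_func,
    ...<5 lines>...
                    overwrite_input=overwrite_input,
                    method=method)
    r = func(a, **kwargs)
    result = _quantile(arr,
                       quantiles=q,
    ...<2 lines>...
                       out=out,
                       weights=wgt)
    slices_having_nans = np.isnan(arr[-1, ...])
                                  ~~~^^^^^^^^^
IndexError: index -1 is out of bounds for axis 0 with size 0
```

View pics/end2.png

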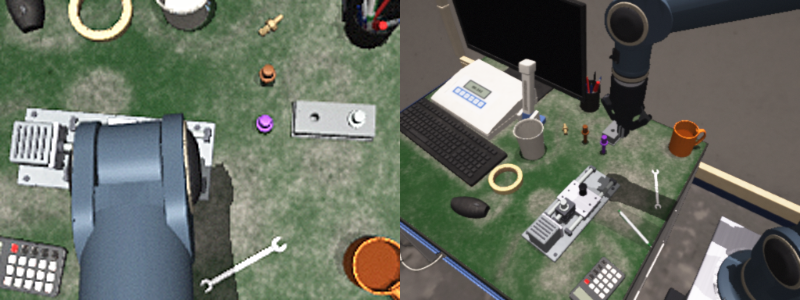

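The knob top is at 0.101 m both by contact and by depth, so the pin is seated. The short pin is still in its hole (crop (356,118)), only hidden by the arm in the scene view. The beaker, tape and mug are in place and the arm is clear.

```bash
python3 -c "
from h import *
finish_job();print(sense()['time_s'])"
```

```text
the job is handed in; nothing more can be done
the job is handed in; nothing more can be done
```

I slid the platform home by its grip post, put the long pin down through fork and eye, pushed it in until the collar seated, and handed the job in. The clock read about 26 s of the 58 s allowed.

- **Platform:** it travelled about 40 mm and then held against a 24 N push with no further movement. The fork hole measured by the wrist camera agreed within 0.2 mm along the rails, and about 1 mm across them, with where the stopped post put it.
- **Long pin:** the gripper stopped at 0.1027 m on the push, against about 0.1025 m expected for a seated pin. A second press stopped at the same height.
- **Pin height after release:** I had eased the pin up by as much as 0.7 mm while still gripping it, so I pressed the knob again with closed fingers. Contact and depth both put the knob top at about 0.101 m, the seated value.
- **Short pin, beaker, tape roll and mug:** the last pictures show them where they started. The numeric check of the short pin's position failed because the arm hid it from the scene camera, so that one was confirmed by eye in the top view only.
- **Disagreements between measurements:** the scene camera put the pin about 3 mm sideways from where the arm and wrist camera had it. The first top-view reading of the eye was about 3 mm off. I used the arm and wrist readings.

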